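# Load the battery tray of the display turntable

### The arm

A 6-joint arm with a two-finger parallel gripper is mounted at the origin on a cart in front of the work surface, level with it; the furniture and walls round the work are solid. World frame = base frame: x ahead of the robot, y to its left, z up, the work surface at z = 0. Lengths are in m, angles in degrees, forces in N, time in s.
With the tool pointing down it reaches from about 0.375 to 0.9 m from the base axis. Payload 3.1 kg.
Tool frame: the origin (TCP) lies on the centre line of the jaws, within the pads' length; the fingertips stand 17 mm ahead of it and the grasp point (between the pads) lies 2 mm behind it; z points along the fingers, y is the line along which they close (so a half turn about z gives the same grasp; the last joint's range is limited). The gripper opens to 87 mm and grips with 3 to 60 N. Pads are 19 mm wide; open, the fingers measure 117 mm over their backs; the gripper's body (75 mm by 190 mm) begins 51 mm behind the grasp point.
Start: joints at [58.47, 30.224, 82.088, -0, 67.689, -10.227], TCP at [0.227, 0.582, 0.24] pointing down, gripper open.
Joint ranges: [-176.69, 176.69], [-43.24, 126.21], [12.49, 139.97], [-82, 262], [0, 151.66], [-163.58, 163.58]. Speed limits (degrees/s): [159.86, 159.86, 180, 180, 180, 180].

### API

Orientations are given as a 3x3 rotation matrix whose columns are the frame's x, y, z axes.
In Python, from rig import bot, imaging, finder gives the robot as it stands. The module is installed in compiled form; this text tells all that it offers.
- The arm moves only by the tool play_rows, never from a script. Its argument "motion" is a list that holds one entry, the list of rows, each a list of 6 numbers: the shift along the tool's x, y, z in fractions of the full range, 1 being 0.6 m, then the turn, a rotation vector about the tool's x, y, z in fractions of the full range, 1 being 360 degrees. In form: [[[dx, dy, dz, wx, wy, wz], ...]]. A call has 1 to 8 rows; each row is the pose to reach, as a shift and turn from the pose commanded when the call began, along the tool's axes at that moment; what a row does not reach only later rows make up. A row lasts 1/12 s, in which the tool goes at most 41.7 mm and 7.16 degrees, less where a joint would pass 70% of its speed; a pose out of reach is approached as far as the arm can. A call with a gripper value outside its range is refused whole. "fingers" is the finger opening in m, from 0 to 0.087, set as the call begins (left out, the last holds). The fingers move at their own pace and stop on an object; the grip force is fixed at half the most. Time passes only in rows, so rows that repeat a pose let the fingers close. It gives the time, the measured TCP pose, the force, the opening and the grip force at its end, in the units of the state.
- bot.read_state(): the state, without advancing time (a new reading comes with each control period).
- imaging.capture(name): name is "side" or "top" or "wrist"; returns a dict with "frame" (384x512x3 uint8, red, green, blue), "camera_matrix" (3x3 intrinsics, pixels), "k1" (the pictures are not rectified: a ray, as slopes to the right and down, at radius r is drawn at 1 + k1 r^2 times it, then the intrinsics apply), "R" (3x3) and "t" (3): a world point X has camera coordinates R X + t. Camera axes: x right, y down, z forward; pixel columns grow to the right and rows downward; lengths in m; the calibration is good to about 2 mm. A picture is of the moment at which its call begins. There is no depth.
- bot.hand_in(): hands the job in; it is judged then, once.
Trained networks look in the newest picture that a camera, given by its name, has taken for a name from the list of things; names that differ only in an ending like _2 or _b are one class to them, and where a whole thing is asked for, a point or a joint stands for the part that bears it (a point fixed in the world has none). Each returns a list of dicts, best first, with "confidence" (0 to 1); they miss things now and then, are a little off and sometimes report something else, mostly with a low value. They report only what shows in the picture. A call takes as long as a camera call.
- finder.recognise(camera, name): "at" ([x, y, z] in m, in world coordinates, good to about 4 mm: the middle of the surface that is visible of it).
- finder.outline_of(camera, name): "pixels" (384x512 bool, what is visible of it).
The state is a dict: "time_s": time; "joint_positions": joint angles; "qvel": joint speeds; "tau": joint torques, N m; "position": TCP position; "tcp_rot": TCP orientation; "force": force on the tool from outside, world axes, zero at the start; "moment": the same for the moment, N m; "opening": opening from 0.0 (shut) to 1.0 (fully open); "grasp_force": force on a finger pad.
Only numpy, scipy, OpenCV 4.12 (cv2) and the standard library are available. Lean on these libraries where they do the work, as an engineer would, in place of code of your own. Each camera call takes 0.05 s, during which the arm holds its last target. There are 200 camera calls.

### The job

The display turntable needs its battery tray back: the tray is lying the wrong way round on the bench. Turn it end for end, slide it contact end first between the turntable's guide rails until its orange face plate is fully home against the rubber bumpers, then swing the lock lever over into the notch with the green mark so that its dog holds the tray in. Leave the mug on the turntable and the other stock where they are.

Things in the scene. Friction and masses are not known exactly. Their poses are not given: they have to be found in the camera images.
- turntable: Battery display turntable, fixed; place and yaw vary. Origin on the bench at the middle of the tray bay's mouth, +x the way the tray slides in, z up. Tray bay between two aluminium guide rails x 0 to 123 mm, then a white housing (x 123 to 243, y -61 to 61, 46 mm high) with a wooden disc, radius 53 at x = 186, top 55 mm up, carrying a mug.
- bay_mouth (a point): Centre of the bay's mouth, 12 mm above turntable origin. Rails: webs 68 mm apart, 17 mm high; lips 58 mm apart, underside 13.5 mm up. No floor: the tray slides on the bench. Open above. In the first 12 mm webs flare to 76, lips to 66 mm. Black rubber bumpers (x 0 to 12, y 41 to 50 either side, 26 mm high): the face plate of a home tray meets their fronts at x = 0.
- bay_end (a point): Where tray_nose lies when the tray is fully home: 120 mm inside the mouth on the centre line, 12 mm above the bench (axes as the turntable's).
- battery_tray: Battery tray, about 0.26 kg, loose, flat on the bench, nose pointing away from the bay. Origin on the underside at the body's middle, +x to the contact nose, z up. Grey body x -60 to 60 mm, 54 wide, 26 high, four blue cells; mass centre within 15 mm of the origin, toward the tab; side walls grippable from 11 mm up. Side ribs 6 to 11 mm up, x -58 to 49, 64 mm over both, run under the rail lips.
- tray_nose (a point): Middle of the tray's contact nose face (copper contacts, corners rounded 8 mm), 60 mm ahead of the tray's origin, 12 mm above its underside. Home: at bay_end, tray +x along turntable +x.
- tray_tab (a point): Inside the orange upright pull tab, 80 mm behind the tray's origin (tray -x), 30 mm up; tab 12 mm wide in y, x -93 to -67 mm, 6 to 42 mm up. Between it and the body an orange face plate, 90 mm wide, x -68 to -60, 1 to 34 mm up: too wide for the rails, it stops at the bumpers.
- lever_pivot (a point): Vertical axis of the lock lever, on the bench at turntable x = -15, y = 62 mm; steel quadrant plate there, 8 mm thick, radius 70. Away from the hand arm a dog 45 mm long, 10 wide, 12 to 22 mm up, points along turntable -x when released, along -y when locked, 2 mm behind a home tray's face plate; a tray not home blocks it.
- lever_knob (a point): Middle of the upright black knob on the lever's hand arm: 16 mm diameter, 36 to 62 mm above the bench (the arm below it is 10 mm wide, 21 to 30 mm up), 75 mm from lever_pivot, on a circle about it. Grip or push it.
- green_notch (a point): Green mark of the lock notch on the quadrant plate, 64 mm from lever_pivot along turntable +y, 8 mm up. A red mark shows the release notch, along turntable +x.
- lock_lever (a joint): Lock lever, rad, counter-clockwise from above. 0: release notch, red mark, hand arm along turntable +x (start). 1.571: lock notch, green mark, arm along turntable +y; end stop 1.60. A spring plunger rides over a detent pin on leaving and entering a notch (2 to 6 N at the knob) and holds within 0.03 rad; free to turn between, stays where left.
- mug_sand: Sand-speckled stoneware mug, 68x88x61 mm, displayed on the turntable disc (its underside 55 mm above the bench); origin at the centre of its underside. Leave it.
- flagon: Blue stoneware flagon, 72x87x126 mm, standing right of the work; origin at the centre of its underside. Leave it.
- tumbler_teal_b: Teal tumbler with bare clay foot, 65x66x61 mm, at the right; origin under its centre. Leave it.
- saucer_teal: Teal saucer, 75x76x12 mm, at the right; origin under its centre. Leave it.
- cup_teal: Teal and tan cup, 64x65x63 mm, at the back, left of the middle; origin under its centre. Leave it.
- tureen: Small black lidded bowl, 68x69x62 mm, at the left; origin under its centre. Leave it.
- bowl_black: Black bowl, 98x96x35 mm, at the left; origin under its centre. Leave it.
- mug_speck: Sand-speckled mug, 63x82x59 mm, back left; origin under its centre. Leave it.
- tag_stack: Banded stack of kraft price tags, 36x48x12 mm, at the back left; origin under its centre. Leave it.

How it is judged (in metres and radians):
On the way, in this order (a step that is already met when the one before it is completed fails the run):
1. the tray is fully home in the guide rails, contact nose first (x of tray_nose in the frame of turntable between 0.116 and 0.124 m and y of tray_nose in the frame of turntable between -0.004 and 0.004 m and z of tray_nose in the frame of turntable between 0.008 and 0.016 m and angle between the x axis of battery_tray and the x axis of turntable, either way round below 0.05 rad and angle between battery_tray's own z axis and vertical below 0.05 rad), for 0.2 s.
2. the lock lever stands in the green notch (value of joint lock_lever between 1.5 and 1.64 rad), for 0.2 s.
At the end, for the whole second after the job is handed in: The tray lies level and at rest in the rails, contact nose within 4 mm of its home point along and across the bay and aligned with it within 0.05 rad, and the lock lever rests in the green notch (1.50 to 1.64 rad) (all of step 1 and all of step 2 and linear speed of battery_tray below 0.02 m/s and velocity of joint lock_lever between -0.1 and 0.1 rad/s); the robot touches nothing.
It fails at once if the mug on the turntable is shifted by more than 15 mm or tipped (distance of mug_sand from where it was at the start of the episode above 0.015 m or angle between mug_sand's own z axis and vertical above 0.4 rad).
It fails at once if any other stock on the bench is shifted by more than 15 mm or tipped (distance of any of flagon, tumbler_teal_b, saucer_teal, cup_teal, tureen, bowl_black, mug_speck, tag_stack from where it was at the start of the episode above 0.015 m or angle between flagon's own z axis and vertical above 0.4 rad).
It also fails if it takes over 72 s, if anything falls off the work surface, if the arm or the gripper's body presses on something with over 40 N, if the wrist force passes 120 N, or if a joint passes its speed limit or range.

## Working session

There is one attempt and no reset: what is moved stays moved. The work goes in short steps, Python scripts to look and compute and a tool call to move; the robot and the scene stay as the last step left them, time stands still between calls to the robot, and variables do not carry over. Pictures are saved under pics/ and viewed, at most 10 in all, crops included, and the job is handed in when it is done.

Besides the shell and the picture viewer there is one more tool, called after "Call:" as name([rows], argument=value, ...), one row to a line, values as JSON. play_rows: Moves the arm, as the interface text tells. Its arguments: {"type":"object","properties":{"motion":{"type":"array"},"fingers":{"type":"number"}},"required":["motion"]}

```bash
mkdir -p pics
cat > h.py <<'E'
import numpy as np, cv2
from rig import bot, imaging, finder
from scipy.optimize import least_squares
def cap(n):
    return imaging.capture(n)
def ray(c,u,v):
    K=np.array(c["camera_matrix"]);d=cv2.undistortPoints  # k1 model via opencv radial
    p=cv2.undistortPoints(np.array([[[u,v]]],float),K,np.array([c["k1"],0,0,0.]))[0,0]
    R=np.array(c["R"]);t=np.array(c["t"])
    o=-R.T@t; w=R.T@np.array([p[0],p[1],1.]); return o,w/np.linalg.norm(w)
def atz(c,u,v,z):
    o,w=ray(c,u,v); return o+w*(z-o[2])/w[2]
def proj(c,X):
    K=np.array(c["camera_matrix"]);R=np.array(c["R"]);t=np.array(c["t"])
    return cv2.projectPoints(np.atleast_2d(np.array(X,float)),cv2.Rodrigues(R)[0],t,K,np.array([c["k1"],0,0,0.]))[0][:,0]
def tri(*cuv):
    A=np.zeros((3,3));b=np.zeros(3)
    for c,u,v in cuv:
        o,w=ray(c,u,v);P=np.eye(3)-np.outer(w,w);A+=P;b+=P@o
    return np.linalg.solve(A,b)
E
python3 - <<'E'
from h import *
ims=[]
for n in ["top","side"]:
    c=cap(n); cv2.imwrite(f"pics/{n}0.png",cv2.cvtColor(c["frame"],cv2.COLOR_RGB2BGR))
    R=np.array(c["R"]);print(n,"cam at",(-R.T@np.array(c["t"])).round(3))
    for t in ["turntable","battery_tray","tray_nose","tray_tab","lever_pivot","lever_knob","green_notch","lock_lever","bay_mouth","mug_sand","flagon","tumbler_teal_b","saucer_teal","cup_teal","tureen","bowl_black","tag_stack"]:
        r=finder.recognise(n,t)
        print(t,[(np.round(x["at"],3).tolist(),round(x["confidence"],2),) for x in r[:2]], [proj(c,x["at"])[0].round().tolist() for x in r[:1]])
E
```

```text
top cam at [0.36  0.007 1.579]
turntable [([0.546, -0.116, 0.031], 0.88)] [[281.0, 193.0]]
battery_tray [([0.486, 0.289, 0.024], 0.65)] [[176.0, 207.0]]
tray_nose [([0.484, 0.286, 0.026], 0.84), ([0.54, -0.121, 0.027], 0.35)] [[176.0, 208.0]]
tray_tab [([0.483, 0.291, 0.026], 0.93)] [[175.0, 208.0]]
lever_pivot [([0.545, -0.119, 0.028], 0.66)] [[281.0, 193.0]]
lever_knob [([0.482, 0.286, 0.026], 0.33)] [[177.0, 208.0]]
green_notch [([0.544, -0.118, 0.03], 0.83)] [[281.0, 194.0]]
lock_lever [([0.548, 0.007, 0.028], 0.6), ([0.482, 0.284, 0.026], 0.55)] [[249.0, 192.0]]
bay_mouth [([0.541, -0.122, 0.029], 0.66)] [[282.0, 194.0]]
mug_sand [([0.539, -0.195, 0.066], 0.79), ([0.542, -0.117, 0.027], 0.65)] [[302.0, 194.0]]
flagon [([0.473, 0.455, 0.004], 0.16)] [[134.0, 210.0]]
tumbler_teal_b [([0.645, -0.427, 0.031], 0.7)] [[360.0, 169.0]]
saucer_teal [([0.451, -0.462, 0.009], 0.67)] [[368.0, 219.0]]
cup_teal [([0.653, 0.208, 0.01], 0.67), ([0.488, 0.288, 0.023], 0.3)] [[199.0, 166.0]]
tureen [] []
bowl_black [([0.472, 0.451, 0.005], 0.71), ([0.565, -0.452, 0.076], 0.38)] [[135.0, 211.0]]
t
[... 438 characters left out ...]
251.0, 201.0]]
lever_knob [] []
green_notch [([0.547, -0.121, 0.02], 0.8)] [[251.0, 201.0]]
lock_lever [([0.548, -0.001, 0.029], 0.59)] [[252.0, 218.0]]
bay_mouth [([0.544, -0.119, 0.024], 0.65)] [[252.0, 200.0]]
mug_sand [([0.535, -0.171, 0.097], 0.57)] [[254.0, 176.0]]
flagon [([0.562, -0.44, 0.054], 0.62)] [[244.0, 152.0]]
tumbler_teal_b [([0.638, -0.394, 0.043], 0.57), ([0.547, -0.119, 0.021], 0.55)] [[226.0, 160.0]]
saucer_teal [] []
cup_teal [([0.645, 0.218, 0.04], 0.73), ([0.65, 0.301, 0.01], 0.53)] [[224.0, 259.0]]
tureen [([0.58, 0.498, 0.038], 0.6)] [[251.0, 338.0]]
bowl_black [([0.475, 0.431, 0.013], 0.79)] [[290.0, 321.0]]
tag_stack [([0.649, 0.299, 0.01], 0.43)] [[223.0, 287.0]]
```

View pics/top0.png

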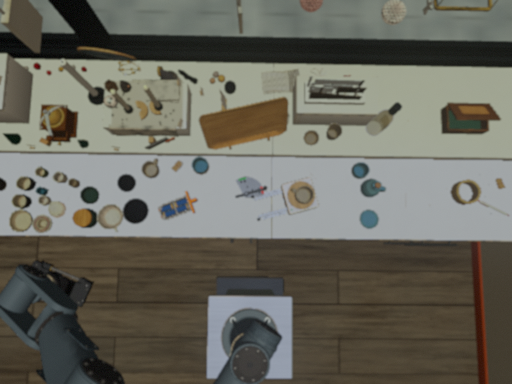

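View pics/side0.png

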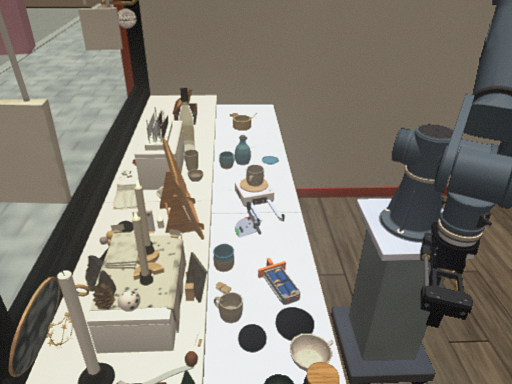

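The top view shows the tray at about (178,207) with its orange tab toward the upper right. The bay mouth is at about (268,216) and the quadrant at (249,187). In the side view the tray is at (281,280) and the lever at (250,220). These views are too coarse for grasping, so I'll work out where the wrist camera sits and look from above.

Run:
```python
from h import *
s=bot.read_state(); R=np.array(s["tcp_rot"]);p=np.array(s["position"]);print(R.round(3),p,s["opening"],s["joint_positions"])
c=cap("wrist");Rc=np.array(c["R"]);o=-Rc.T@np.array(c["t"])
print("cam in tool",(R.T@(o-p)).round(4)); print("cam axes in tool (cols)",(R.T@Rc.T).round(3)); print(c["camera_matrix"],c["k1"])
t=cap("top")
hsv=cv2.cvtColor(t["frame"],cv2.COLOR_RGB2HSV)
m=cv2.inRange(hsv,(5,130,120),(18,255,255)); 
ys,xs=np.nonzero(m[195:225,160:205]);print("orange",xs.mean()+160,ys.mean()+195,len(xs), atz(t,xs.mean()+160,ys.mean()+195,.034))
m=cv2.inRange(hsv,(100,100,60),(125,255,255));ys,xs=np.nonzero(m[190:225,155:200]);print("blue",atz(t,xs.mean()+155,ys.mean()+190,.026),len(xs))
cv2.imwrite("pics/crop.png",np.hstack([cv2.cvtColor(cv2.resize(t["frame"][a:a+60,b:b+60],None,fx=6.5,fy=6.5,interpolation=cv2.INTER_CUBIC),cv2.COLOR_RGB2BGR) for a,b in [(175,150),(170,225)]]))
```

```text
[[-0.932  0.363  0.   ]
 [ 0.363  0.932  0.   ]
 [-0.     0.    -1.   ]] [0.22702124 0.58228696 0.23956008] 0.998004214372576 [ 5.84704451e+01  3.02222480e+01  8.20880242e+01 -1.30030003e-03
  6.76884981e+01 -1.02266045e+01]
cam in tool [ 0.0694 -0.001  -0.1454]
cam axes in tool (cols) [[ 0.001 -0.967 -0.256]
 [ 1.     0.001  0.   ]
 [ 0.    -0.256  0.967]]
[[265.92505746   0.         258.93449531]
 [  0.         265.92505746 188.81014874]
 [  0.           0.           1.        ]] -0.03575839984760796
orange 190.70454545454544 202.0909090909091 44 [0.50615608 0.23070139 0.034     ]
blue [0.48480221 0.29336889 0.026     ] 167
```

View pics/crop.png

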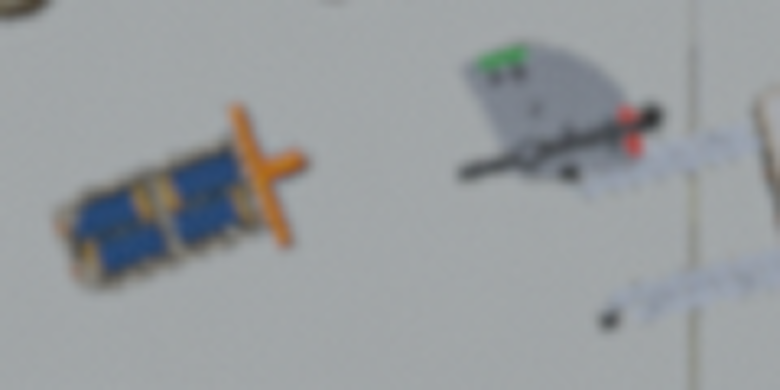

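The crop shows the tray at about (175,200) with its tab to the right, and the bay rails at (570–780, 130–320). Knob and red mark are at about (650,115) and the green mark at (500,58). The tray has to turn about 180°. Joint 6 can't do that in one grasp, so I plan one regrasp. First I'll move above the tray.

Careful with the scale: shifts go in shares of 0.6 m and turns go in shares of 360 degrees. That gives: -0.345 m / 0.6 = -0.575, 0.04 m / 0.6 = 0.0667, 52 degrees / 360 = 0.1444.

Call:
play_rows([
  [[-0.2883,-0.1467,0.0333,0,0,0.0722],[-0.575,-0.2933,0.0667,0,0,0.1444],[-0.575,-0.2933,0.0667,0,0,0.1444],[-0.575,-0.2933,0.0667,0,0,0.1444],[-0.575,-0.2933,0.0667,0,0,0.1444],[-0.575,-0.2933,0.0667,0,0,0.1444],[-0.575,-0.2933,0.0667,0,0,0.1444],[-0.575,-0.2933,0.0667,0,0,0.1444]],
], fingers=0.087)

```text
time_s: 2.57
position: [0.4487, 0.3331, 0.2054]
tcp_rot: [[-0.283, 0.959, 0.001], [0.959, 0.283, 0.0], [0.0, 0.001, -1.0]]
force: [0.4, 0.5, 1.0]
opening: 0.998
grasp_force: 0.0
```

Run:
```python
from h import *
c=cap("wrist"); import pickle; pickle.dump(c,open("w1.pkl","wb"))
f=cv2.cvtColor(c["frame"],cv2.COLOR_RGB2BGR); cv2.imwrite("pics/w1.png",cv2.resize(f,None,fx=1.5,fy=1.5,interpolation=cv2.INTER_CUBIC))
for t in ["battery_tray","tray_nose","tray_tab"]:
    r=finder.recognise("wrist",t); print(t,[(np.round(x["at"],3).tolist(),round(x["confidence"],2)) for x in r[:2]])
s=bot.read_state();print(s["position"],s["joint_positions"])
hsv=cv2.cvtColor(c["frame"],cv2.COLOR_RGB2HSV)
for nm,m,z in [("orange",cv2.inRange(hsv,(5,130,100),(18,255,255)),.034),("blue",cv2.inRange(hsv,(100,100,60),(125,255,255)),.026)]:
    n,l,st,ce=cv2.connectedComponentsWithStats(m)
    for i in range(1,n):
        if st[i,4]>150:
            cnt=cv2.findContours((l==i).astype('uint8'),0,2)[0][0]; rr=cv2.minAreaRect(cnt); b=cv2.boxPoints(rr)
            print(nm,st[i,4],ce[i].round(1),atz(c,*ce[i],z).round(4),b.round(0).tolist())
```

```text
battery_tray [([0.481, 0.307, 0.023], 0.64)]
tray_nose [([0.484, 0.307, 0.022], 0.84)]
tray_tab [([0.481, 0.301, 0.022], 0.89)]
[0.44820217 0.33366107 0.20519362] [2.51916413e+01 2.76425531e+01 9.37491254e+01 3.49497459e-02
 5.86365748e+01 8.64180650e+00]
blue 305 [284.3 187.4] [0.4835 0.3274 0.026 ] [[278.0, 173.0], [290.0, 172.0], [291.0, 200.0], [279.0, 200.0]]
blue 309 [266.6 194. ] [0.4646 0.3128 0.026 ] [[260.0, 181.0], [272.0, 180.0], [274.0, 207.0], [261.0, 207.0]]
blue 272 [269.7 224.7] [0.4806 0.2739 0.026 ] [[263.0, 214.0], [276.0, 214.0], [276.0, 235.0], [263.0, 235.0]]
blue 213 [287.5 227.4] [0.5041 0.2769 0.026 ] [[281.0, 219.0], [294.0, 219.0], [294.0, 235.0], [281.0, 235.0]]
```

View pics/w1.png

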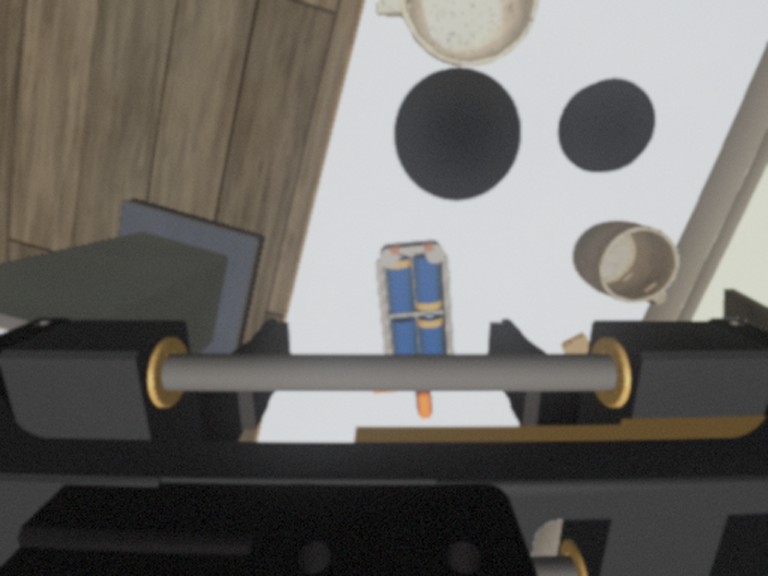

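The wrist view shows the nose at about (410,245) and the tab at (424,405), half hidden by the gripper. The gripper body's long side lies along the closing line. I'll shift so the whole tray is visible.

Scaled: -0.1 m / 0.6 = -0.1667, 0.03 m / 0.6 = 0.05.

Call:
play_rows([
  [[-0.0667,0.0167,0.0167,0,0,0],[-0.1333,0.0333,0.0333,0,0,0],[-0.1667,0.0333,0.05,0,0,0],[-0.1667,0.0333,0.05,0,0,0],[-0.1667,0.0333,0.05,0,0,0]],
])

```text
time_s: 3.18
position: [0.4944, 0.2451, 0.1749]
tcp_rot: [[-0.287, 0.958, -0.002], [0.958, 0.287, 0.0], [0.001, -0.002, -1.0]]
force: [-0.1, -0.3, -0.4]
opening: 1.001
grasp_force: 0.0
```

Run:
```python
from h import *
import pickle
c=cap("wrist"); pickle.dump(c,open("w2.pkl","wb"))
f=cv2.cvtColor(c["frame"],cv2.COLOR_RGB2BGR)
cv2.imwrite("pics/w2.png",cv2.resize(f[20:240,160:360],None,fx=2.7,fy=2.7,interpolation=cv2.INTER_CUBIC))
s=bot.read_state();print(s["position"],np.array(s["tcp_rot"]).round(3).tolist())
```

```text
[0.49436286 0.24592102 0.17541449] [[-0.288, 0.958, -0.001], [0.958, 0.288, 0.001], [0.001, -0.001, -1.0]]
```

View pics/w2.png

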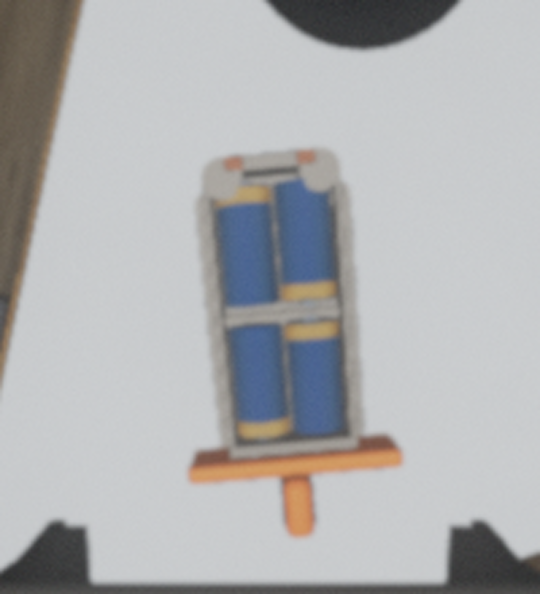

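The crop shows the whole tray: nose contacts at (235,163) and (305,157), plate from (190,468) to (403,449), tab at (298,510). I'll fit the tray's pose to its silhouette and check the height with the second view.

```bash
cat >> h.py <<'E'
BOX=[(-60,60,27,0,26),(-58,49,32,6,11),(-68,-60,45,1,34),(-93,-67,6,6,42)]
def sil(c,p,boxes=BOX,shape=(384,512),S=4):
    x,y,th,dz=p; m=np.zeros((shape[0]*S,shape[1]*S),np.uint8); R=np.array([[np.cos(th),-np.sin(th)],[np.sin(th),np.cos(th)]])
    for a,b,h,z0,z1 in boxes:
        P=[]
        for X in (a,b):
            for Y in (-h,h):
                pts=[(X,Y)]
                if X==60: pts=[(52,Y),(57.7,np.sign(Y)*(h-2.3)),(60,np.sign(Y)*(h-8))]
                for q in pts:
                    w=R@np.array(q)/1e3
                    for z in (z0,z1): P.append([x+w[0],y+w[1],z/1e3+dz])
        u=proj(c,P); hull=cv2.convexHull(((u+.5)*S).astype(np.float32)).astype(np.int32)
        cv2.fillConvexPoly(m,hull,255)
    return cv2.resize(m,(shape[1],shape[0]),interpolation=cv2.INTER_AREA)/255.
def traymask(c,p0):
    f=cv2.cvtColor(c["frame"],cv2.COLOR_RGB2LAB).astype(float)
    roi=cv2.dilate((sil(c,p0)>.5).astype(np.uint8),np.ones((25,25)))>0
    ring=roi&~(cv2.dilate((sil(c,p0)>.5).astype(np.uint8),np.ones((13,13)))>0)
    bg=np.median(f[ring],0); d=np.linalg.norm(f-bg,axis=2)
    return np.clip((d-8)/16,0,1)*roi, roi
def fit(c,p0,free=(1,1,1,0)):
    from scipy.optimize import minimize
    for _ in range(2):
        m,roi=traymask(c,p0); sc=np.array([.01,.01,.08,.01]); idx=[i for i in range(4) if free[i]]
        def cost(v):
            p=np.array(p0,float); p[idx]+=np.array(v)*sc[idx]; s=sil(c,p); return ((s-m)[roi]**2).sum()
        r=minimize(cost,np.zeros(len(idx)),method="Nelder-Mead",options=dict(initial_simplex=np.vstack([np.zeros(len(idx)),np.eye(len(idx))*.7]),xatol=.005,fatol=.1))
        p0=np.array(p0,float); p0[idx]+=r.x*sc[idx]
    return p0,r.fun,m.sum()
E
python3 - <<'E'
from h import *
import pickle
c=pickle.load(open("w2.pkl","rb")); w1=pickle.load(open("w1.pkl","rb"))
p,e,a=fit(c,[.485,.297,np.radians(107),0]); print(p,np.degrees(p[2]),e,a)
q,e,a=fit(c,p,(1,1,1,1)); print(q,np.degrees(q[2]),e,a)
# copper contacts in both views -> triangulated height
for off in (-1,1):
    P=[]
    for im in (w1,c):
        g=[p[0]+.055*np.cos(p[2])-off*.013*np.sin(p[2]),p[1]+.055*np.sin(p[2])+off*.013*np.cos(p[2]),.026]
        u,v=proj(im,g)[0]; u0,v0=int(u)-10,int(v)-9
        h=im["frame"][v0:v0+18,u0:u0+20].astype(float); w=np.clip(h[...,0]-h[...,2]-40,0,None); yy,xx=np.mgrid[v0:v0+18,u0:u0+20]
        P.append((im,(w*xx).sum()/w.sum(),(w*yy).sum()/w.sum()))
    print("contact",tri(*P).round(4),[(round(a[1],1),round(a[2],1)) for a in P])
d=c["frame"].copy(); s=sil(c,p)>.5
cn=cv2.findContours(s.astype('uint8'),0,2)[0]; cv2.drawContours(d,cn,-1,(0,255,0),1); cv2.imwrite("pics/fit.png",cv2.resize(cv2.cvtColor(d,4)[20:240,160:360],None,fx=2.5,fy=2.5))
st=bot.read_state();R=np.array(st["tcp_rot"]);g=np.array([p[0]-.012*np.cos(p[2]),p[1]-.012*np.sin(p[2]),.036]);print("shift in tool",(R.T@(g-st["position"])).round(4),"tool yaw y",np.degrees(np.arctan2(R[1,1],R[0,1])))
E
```

```text
[0.48388104 0.29679073 1.95106456 0.        ] 111.78776492279945 70.29350579789404 7296.388188881965
[ 4.83886712e-01  2.96704135e-01  1.95132129e+00 -3.37169343e-04] 111.80247461148204 68.43410004554414 7296.388188881965
contact [0.4759 0.355  0.0243] [(np.float64(285.3), np.float64(164.7)), (np.float64(272.9), np.float64(77.6))]
contact [0.4547 0.3415 0.0443] [(np.float64(267.3), np.float64(173.1)), (np.float64(247.8), np.float64(82.2))]
shift in tool [0.0397 0.0058 0.1394] tool yaw y 16.760344635166728
```

Scaled: 0.144 m / 0.6 = 0.24, 0.004 m / 0.6 = 0.0067, -5 degrees / 360 = -0.0139.

Call:
play_rows([
  [[0.05,0.0067,0.0333,0,0,-0.0111],[0.0725,0.01,0.0833,0,0,-0.0139],[0.0725,0.01,0.1333,0,0,-0.0139],[0.0725,0.01,0.1833,0,0,-0.0139],[0.0725,0.01,0.2167,0,0,-0.0139],[0.0725,0.01,0.24,0,0,-0.0139],[0.0725,0.01,0.24,0,0,-0.0139],[0.0725,0.01,0.24,0,0,-0.0139]],
])

```text
time_s: 3.9
position: [0.4876, 0.2897, 0.0313]
tcp_rot: [[-0.372, 0.928, -0.001], [0.928, 0.372, 0.0], [0.0, -0.001, -1.0]]
force: [0.8, 0.0, 0.1]
opening: 0.999
grasp_force: 0.0
```

Call:
play_rows([
  [[0,0,0,0,0,0],[0,0,0,0,0,0],[0,0,0,0,0,0],[0,0,0,0,0,0],[0,0,0,0,0,0]],
], fingers=0.045)

```text
time_s: 4.32
position: [0.489, 0.2881, 0.0321]
tcp_rot: [[-0.37, 0.929, 0.001], [0.929, 0.37, 0.0], [-0.0, 0.001, -1.0]]
force: [-0.4, 0.2, 0.5]
opening: 0.709
grasp_force: 0.0
```

Call:
play_rows([
  [[0,0,0,0,0,0],[0,0,0,0,0,0],[0,0,0,0,0,0],[0,0,0,0,0,0],[0,0,-0.0133,0,0,0],[0,0,-0.0333,0,0,0],[0,0,-0.05,0,0,0],[0,0,-0.05,0,0,0]],
])

```text
time_s: 4.98
position: [0.4901, 0.2886, 0.0636]
tcp_rot: [[-0.37, 0.929, 0.004], [0.929, 0.37, 0.002], [-0.0, 0.004, -1.0]]
force: [-0.3, 0.1, -2.2]
opening: 0.614
grasp_force: 30.0
```

Scaled: -0.138 m / 0.6 = -0.23, -0.13 m / 0.6 = -0.2167, -54 degrees / 360 = -0.15.

Call:
play_rows([
  [[-0.0333,-0.0133,0,0,0,-0.0167],[-0.075,-0.03,0,0,0,-0.0361],[-0.125,-0.05,0,0,0,-0.0556],[-0.175,-0.07,0,0,0,-0.075],[-0.2167,-0.0867,0,0,0,-0.0944],[-0.23,-0.0917,0,0,0,-0.1139],[-0.23,-0.0917,0,0,0,-0.1333],[-0.23,-0.0917,0,0,0,-0.15]],
])

```text
time_s: 5.65
position: [0.4889, 0.1383, 0.0616]
tcp_rot: [[-0.97, 0.244, 0.001], [0.244, 0.97, 0.0], [-0.001, 0.0, -1.0]]
force: [0.4, -0.1, -1.9]
opening: 0.621
grasp_force: 30.0
```

Scaled: 0.0305 m / 0.6 = 0.0508, 0.029 m / 0.6 = 0.0483, -33 degrees / 360 = -0.0917.

Call:
play_rows([
  [[0,0,0,0,0,-0.0194],[0,0,0,0,0,-0.0389],[0,0,0,0,0,-0.0583],[0,0,0,0,0,-0.075],[0,0,0.0167,0,0,-0.0917],[0,0,0.0333,0,0,-0.0917],[0,0,0.0483,0,0,-0.0917],[0,0,0.0508,0,0,-0.0917]],
])

```text
time_s: 6.32
position: [0.4887, 0.1394, 0.0308]
tcp_rot: [[-0.948, -0.318, 0.0], [-0.318, 0.948, -0.0], [-0.0, -0.0, -1.0]]
force: [-3.9, 0.2, 21.6]
opening: 0.616
grasp_force: 30.0
```

Scaled: -0.12 m / 0.6 = -0.2, -0.05 m / 0.6 = -0.0833, 14 degrees / 360 = 0.0389.

Call:
play_rows([
  [[0,0,-0.0017,0,0,0],[0,0,-0.0017,0,0,0],[0,0,-0.0017,0,0,0],[0,0,-0.0017,0,0,0],[0,0,-0.0333,0,0,0],[0,0,-0.0833,0,0,0],[0,0,-0.15,0,0,0.0194],[0,0,-0.2,0,0,0.0389]],
], fingers=0.087)

```text
time_s: 6.98
position: [0.4885, 0.1394, 0.1525]
tcp_rot: [[-0.997, -0.075, 0.0], [-0.075, 0.997, 0.0], [-0.0, 0.0, -1.0]]
force: [1.0, -0.3, -0.0]
opening: 0.991
grasp_force: 0.0
```

Scaled: -0.18 m / 0.6 = -0.3, -0.16 m / 0.6 = -0.2667, 56 degrees / 360 = 0.1556.

Call:
play_rows([
  [[0,0,-0.0667,0,0,0.0194],[0.0333,-0.05,-0.1333,0,0,0.0389],[0.05,-0.1,-0.1667,0,0,0.0583],[0.0833,-0.1667,-0.1667,0,0,0.0778],[0.1167,-0.2167,-0.1667,0,0,0.0972],[0.1417,-0.2667,-0.1667,0,0,0.1167],[0.1417,-0.3,-0.1667,0,0,0.1361],[0.1417,-0.3,-0.1667,0,0,0.1556]],
])

```text
time_s: 7.65
position: [0.4185, -0.0504, 0.2511]
tcp_rot: [[-0.616, 0.787, 0.001], [0.787, 0.616, -0.002], [-0.002, -0.0, -1.0]]
force: [0.1, -0.3, -0.3]
opening: 0.998
grasp_force: 0.0
```

Scaled: 56 degrees / 360 = 0.1556.

Call:
play_rows([
  [[0,0,0,0,0,0.0194],[0,0,0,0,0,0.0389],[0,0,0,0,0,0.0583],[0,0,0,0,0,0.0778],[0,0,0,0,0,0.0972],[0,0,0,0,0,0.1167],[0,0,0,0,0,0.1361],[0,0,0,0,0,0.1556]],
])

```text
time_s: 8.32
position: [0.4182, -0.0468, 0.2506]
tcp_rot: [[0.304, 0.953, -0.0], [0.953, -0.304, 0.0], [0.0, -0.001, -1.0]]
force: [-0.1, -1.3, -0.9]
opening: 0.998
grasp_force: 0.0
```

Scaled: 54 degrees / 360 = 0.15.

Call:
play_rows([
  [[0,0,0,0,0,0.0194],[0,0,0,0,0,0.0389],[0,0,0,0,0,0.0583],[0,0,0,0,0,0.0778],[0,0,0,0,0,0.0972],[0,0,0,0,0,0.1167],[0,0,0,0,0,0.1361],[0,0,0,0,0,0.15]],
])

```text
time_s: 8.98
position: [0.4183, -0.0468, 0.2506]
tcp_rot: [[0.949, 0.315, -0.0], [0.315, -0.949, 0.0], [-0.0, -0.0, -1.0]]
force: [0.4, -0.7, 0.1]
opening: 0.997
grasp_force: 0.0
```

Run:
```python
from h import *
import pickle
c=cap("wrist"); pickle.dump(c,open("w3.pkl","wb"))
f=cv2.cvtColor(c["frame"],cv2.COLOR_RGB2BGR)
print(proj(c,[[.4887,.1394,.02],[.485,-.02,0],[.55,-.12,.03]]).round())
cv2.imwrite("pics/w3.png",cv2.resize(f,None,fx=1.56,fy=1.56,interpolation=cv2.INTER_CUBIC))
```

```text
[[142.  76.]
 [255. 117.]
 [343.  93.]]
```

View pics/w3.png

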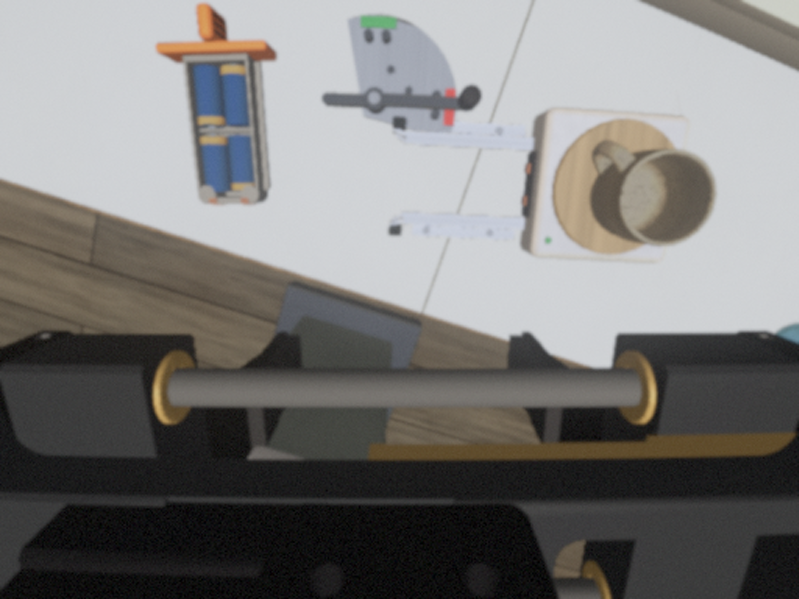

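The view shows the tray at (225,120), the green mark at (378,21), the hub at (375,99), and the knob at (470,96) on the red mark. The bumpers are at (400,122) and (396,229), and the mug is on the disc at (660,195). I'll fit both poses from this view.

```bash
cat >> h.py <<'E'
def boxc(a,b,y0,y1,z0,z1): return [(x/1e3,y/1e3,z/1e3) for x in (a,b) for y in (y0,y1) for z in (z0,z1)]
def tw(p,P):
    P=np.atleast_2d(np.array(P,float)); th=p[2]; R=np.array([[np.cos(th),-np.sin(th),0],[np.sin(th),np.cos(th),0],[0,0,1]]); return P@R.T+[p[0],p[1],0]
def hullcent(c,p,B):
    h=cv2.convexHull(proj(c,tw(p,B)).astype(np.float32)); m=cv2.moments(h); return np.array([m["m10"],m["m01"]])/m["m00"]
BUMP=[boxc(0,12,41,50,0,26),boxc(0,12,-50,-41,0,26)]
def blob(mask,guess,r=9):
    n,l,s,ce=cv2.connectedComponentsWithStats(mask.astype(np.uint8)); ok=[i for i in range(1,n) if s[i,4]>6 and np.linalg.norm(ce[i]-guess)<r]
    return (ce[max(ok,key=lambda i:s[i,4])],max(s[i,4] for i in ok)) if ok else (None,0)
E
python3 - <<'E'
from h import *
import pickle
c=pickle.load(open("w3.pkl","rb")); fr=c["frame"]; hsv=cv2.cvtColor(fr,cv2.COLOR_RGB2HSV)
g=np.array([[378,21],[400,122],[396,229],[470,96]])/1.56
dark=hsv[...,2]<75
gb=blob(cv2.inRange(hsv,(45,80,40),(80,255,255))>0,g[0]); b1=blob(dark,g[1]);b2=blob(dark,g[2]); kb=blob(hsv[...,2]<60,g[3])
print(gb,b1,b2,kb)
dt=np.array([325,99])/1.56
def res(p,full=True):
    r=[hullcent(c,p,BUMP[0])-b1[0],hullcent(c,p,BUMP[1])-b2[0],proj(c,tw(p,[-.015,.126,.008]))[0]-gb[0],
       (proj(c,tw(p,[.060,.062,.062]))[0]-g[3]),(proj(c,tw(p,[-.015,.062,.03]))[0]-np.array([375,99])/1.56)]
    return np.concatenate(r)
s=least_squares(res,[.485,-.02,np.radians(-75)],loss="soft_l1")
print("turntable",s.x,np.degrees(s.x[2])); print(res(s.x).reshape(-1,2).round(1).tolist())
p=s.x
H=tw(p,[[.123,.061,.046],[.123,-.061,.046],[.243,-.061,.046],[.243,.061,.046]]);print("housing corners px*1.56",(proj(c,H)*1.56).round().tolist())
t,e,a=fit(c,[.487,.137,np.radians(198.5),0]);print("tray",t,np.degrees(t[2]),e,a)
np.save("tt.npy",p);np.save("tray.npy",t)
st=bot.read_state();R=np.array(st["tcp_rot"]);q=tw(t,[-.016,0,.036])[0];print("to regrasp shift",(R.T@(q-st["position"])).round(4),"rot world",np.degrees(t[2])-90-180,"tool yaw",np.degrees(np.arctan2(R[1,1],R[0,1])))
d=fr.copy(); 
for B in BUMP: cv2.polylines(d,[cv2.convexHull(proj(c,tw(p,B)).astype(np.float32)).astype(np.int32)],True,(255,0,255),1)
cv2.polylines(d,[proj(c,H).astype(np.int32)],True,(255,0,255),1)
for y in (34,-34): cv2.polylines(d,[proj(c,tw(p,[[0.012,y/1e3,.017],[.123,y/1e3,.017]])).astype(np.int32)],False,(0,160,0),1)
for k in ([.06,.062,.062],[-.015,.126,.008],[-.06,.062,.022]): cv2.circle(d,tuple(proj(c,tw(p,k))[0].astype(int).tolist()),2,(0,255,255),-1)
cn=cv2.findContours((sil(c,t)>.5).astype('uint8'),0,2)[0]; cv2.drawContours(d,cn,-1,(0,255,0),1)
cv2.imwrite("pics/w3fit.png",cv2.resize(cv2.cvtColor(d,4)[0:180,90:470],None,fx=2.1,fy=2.1,interpolation=cv2.INTER_CUBIC))
E
```

```text
(array([242.203125,  13.71875 ]), np.int32(128)) (None, 0) (None, 0) (None, 0)Traceback (most recent call last):
  File "<stdin>", line 13, in <module>
    return func(*args, **kwargs)
    vector_fun = VectorFunction(
        fun_wrapped,
    ...<6 lines>...
        workers=workers
    )
    self._update_fun()
    ~~~~~~~~~~~~~~~~^^
    self.f = self.fun_wrapped(xp_copy(self.x))
             ~~~~~~~~~~~~~~~~^^^^^^^^^^^^^^^^^
    return np.atleast_1d(self.fun(x))
                         ~~~~~~~~^^^
    return self.f(x, *self.args, **self.kwargs)
           ~~~~~~^^^^^^^^^^^^^^^^^^^^^^^^^^^^^^
  File "<stdin>", line 10, in res
TypeError: unsupported operand type(s) for -: 'float' and 'NoneType'
```

```bash
cat > tt.py <<'E'
from h import *
import pickle
c=pickle.load(open("w3.pkl","rb")); fr=c["frame"]; hsv=cv2.cvtColor(fr,cv2.COLOR_RGB2HSV); V=hsv[...,2].astype(float)
g=np.array([[378,21],[400,122],[396,229],[470,96],[375,99]])/1.56-.2
def wc(q,r):
    x0,y0=(q-r).round().astype(int); w=V[y0:y0+2*r+1,x0:x0+2*r+1]; t=(w.min()+np.percentile(w,75))/2; w=np.clip(t-w,0,None); yy,xx=np.mgrid[y0:y0+2*r+1,x0:x0+2*r+1]
    return np.array([(w*xx).sum(),(w*yy).sum()])/w.sum()
gb=blob(cv2.inRange(hsv,(45,80,40),(80,255,255))>0,g[0])[0]; b1=wc(g[1],5); b2=wc(g[2],6); print(g[1],b1,g[2],b2)
def res(p):
    return np.concatenate([hullcent(c,p,BUMP[0])-b1,hullcent(c,p,BUMP[1])-b2,proj(c,tw(p,[-.015,.126,.008]))[0]-gb,
       proj(c,tw(p,[.060,.062,.062]))[0]-g[3],proj(c,tw(p,[-.015,.062,.03]))[0]-g[4]])
s=least_squares(res,[.485,-.02,np.radians(-75)],loss="soft_l1")
print("turntable",s.x,np.degrees(s.x[2])); print(res(s.x).reshape(-1,2).round(1).tolist())
p=s.x
H=tw(p,[[.123,.061,.046],[.123,-.061,.046],[.243,-.061,.046],[.243,.061,.046]]);print("housing corners px*1.56",(proj(c,H)*1.56).round().tolist())
t,e,a=fit(c,[.487,.137,np.radians(198.5),0]);print("tray",t,np.degrees(t[2]),e,a)
np.save("tt.npy",p);np.save("tray.npy",t)
st=bot.read_state();R=np.array(st["tcp_rot"]);q=tw(t,[-.016,0,.036])[0];print("to regrasp shift",(R.T@(q-st["position"])).round(4),"rot world",np.degrees(t[2])-90-180,"tool yaw",np.degrees(np.arctan2(R[1,1],R[0,1])))
d=fr.copy(); 
for B in BUMP: cv2.polylines(d,[cv2.convexHull(proj(c,tw(p,B)).astype(np.float32)).astype(np.int32)],True,(255,0,255),1)
cv2.polylines(d,[proj(c,H).astype(np.int32)],True,(255,0,255),1)
for y in (34,-34): cv2.polylines(d,[proj(c,tw(p,[[0.012,y/1e3,.017],[.123,y/1e3,.017]])).astype(np.int32)],False,(0,160,0),1)
for k in ([.06,.062,.062],[-.015,.126,.008],[-.06,.062,.022]): cv2.circle(d,tuple(proj(c,tw(p,k))[0].astype(int).tolist()),2,(0,255,255),-1)
cn=cv2.findContours((sil(c,t)>.5).astype('uint8'),0,2)[0]; cv2.drawContours(d,cn,-1,(0,255,0),1)
cv2.imwrite("pics/w3fit.png",cv2.resize(cv2.cvtColor(d,4)[0:180,90:470],None,fx=2.1,fy=2.1,interpolation=cv2.INTER_CUBIC))
E
python3 tt.py
```

```text
[256.21025641  78.00512821] [255.67488931  78.25363694] [253.64615385 146.59487179] [252.90932811 147.08936725]
turntable [ 0.48633718 -0.01176393 -1.29837678] -74.3915094921596
[[-0.2, 0.8], [-0.4, -0.1], [0.2, 0.3], [1.0, -0.5], [-0.6, -0.3]]
housing corners px*1.56 [[548.0, 105.0], [529.0, 258.0], [665.0, 265.0], [695.0, 116.0]]
tray [0.47772646 0.13464326 3.46590605 0.        ] 198.58178882736087 55.22053423879659 5946.022179060567
to regrasp shift [ 0.1293 -0.1538  0.2147] rot world -71.41821117263913 tool yaw -71.75717971945268
```

View pics/w3fit.png

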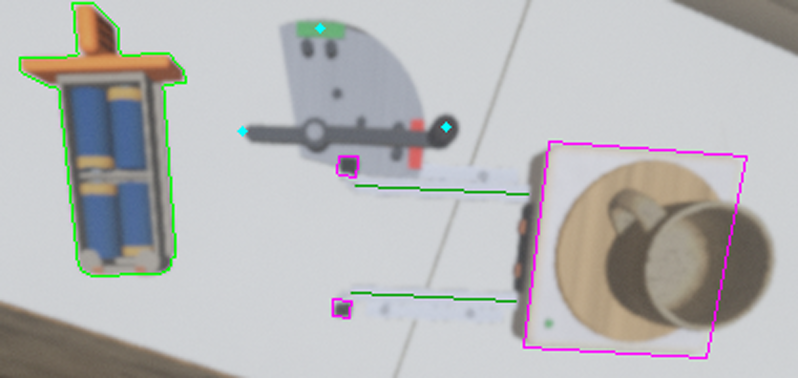

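The fit matches the bumpers, marks, knob and tray. The housing edge hints at up to 1° of yaw error, so I'll take one closer look before regrasping.

Scaled: 0.09 m / 0.6 = 0.15, 0.06 m / 0.6 = 0.1.

Call:
play_rows([
  [[-0.0167,0.0167,0.05,0,0,0],[-0.0317,0.0333,0.1,0,0,0],[-0.0317,0.0417,0.15,0,0,0],[-0.0317,0.0417,0.15,0,0,0],[-0.0317,0.0417,0.15,0,0,0]],
])

```text
time_s: 9.45
position: [0.4076, -0.0764, 0.16]
tcp_rot: [[0.947, 0.321, -0.004], [0.321, -0.947, 0.002], [-0.003, -0.003, -1.0]]
force: [0.2, 0.4, -0.4]
opening: 0.998
grasp_force: 0.0
```

Run:
```python
from h import *
import pickle
c=cap("wrist"); pickle.dump(c,open("w4.pkl","wb")); p=np.load("tt.npy")
d=c["frame"].copy()
for B in BUMP: cv2.polylines(d,[cv2.convexHull(proj(c,tw(p,B)).astype(np.float32)).astype(np.int32)],True,(255,0,255),1)
for y in (29,-29): cv2.polylines(d,[proj(c,tw(p,[[0.012,y/1e3,.017],[.123,y/1e3,.017]])).astype(np.int32)],False,(0,160,0),1)
for k in ([.06,.062,.062],[-.015,.126,.008],[-.06,.062,.022],[.123,.061,.046],[.123,-.061,.046]): cv2.circle(d,tuple(proj(c,tw(p,k))[0].astype(int).tolist()),1,(0,255,255),-1)
cv2.imwrite("pics/w4.png",cv2.resize(cv2.cvtColor(d,4)[0:220,160:470],None,fx=2.58,fy=2.58,interpolation=cv2.INTER_CUBIC))
```

```text
(no output)
```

View pics/w4.png

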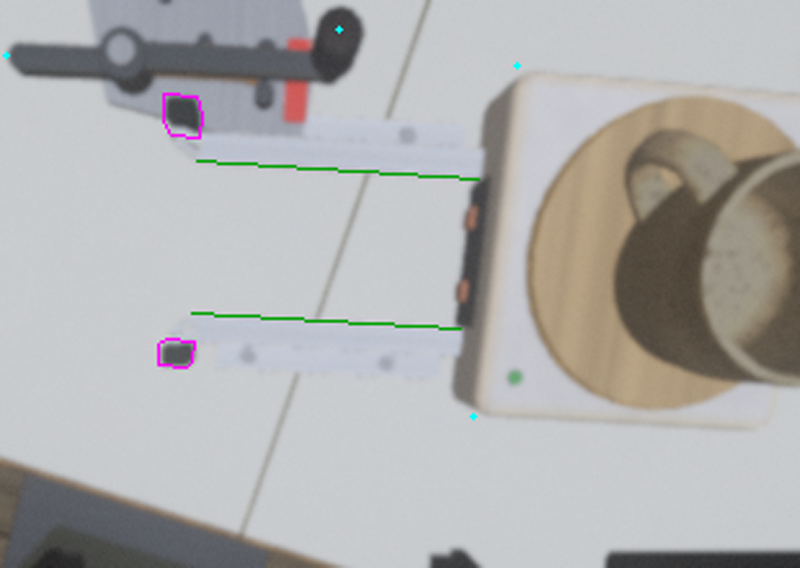

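The closer view confirms the fit: the bumpers at (185,113) and (178,354), the rail edges and the housing all fall on the prediction within about 1 mm. Next I'll regrasp the tray.

Scaled: -0.178 m / 0.6 = -0.2967, -0.165 m / 0.6 = -0.275.

Call:
play_rows([
  [[0.0417,-0.05,0,0,0,0],[0.0917,-0.1083,0,0,0,0],[0.1417,-0.1667,0,0,0,0],[0.1917,-0.225,0,0,0,0],[0.2333,-0.275,0.0333,0,0,0],[0.25,-0.2967,0.0833,0,0,0],[0.25,-0.2967,0.1333,0,0,0],[0.25,-0.2967,0.1333,0,0,0]],
])

```text
time_s: 10.17
position: [0.4916, 0.1422, 0.0778]
tcp_rot: [[0.946, 0.325, -0.007], [0.325, -0.946, -0.0], [-0.006, -0.002, -1.0]]
force: [-1.5, 0.0, -1.0]
opening: 0.998
grasp_force: 0.0
```

Scaled: 0.044 m / 0.6 = 0.0733, 0.035 m / 0.6 = 0.0583.

Call:
play_rows([
  [[0,0,0.0333,0,0,0],[0,0,0.0583,0,0,0],[0,0,0.0733,0,0,0],[0,0,0.0733,0,0,0]],
])

```text
time_s: 10.5
position: [0.4936, 0.1396, 0.0377]
tcp_rot: [[0.947, 0.32, -0.0], [0.32, -0.947, -0.0], [-0.0, 0.0, -1.0]]
force: [-0.2, 0.1, 0.2]
opening: 1.0
grasp_force: 0.0
```

Call:
play_rows([
  [[0,0,0,0,0,0],[0,0,0,0,0,0],[0,0,0,0,0,0],[0,0,0,0,0,0],[0,0,0,0,0,0],[0,0,0,0,0,0],[0,0,0,0,0,0],[0,0,0,0,0,0]],
], fingers=0.045)

```text
time_s: 11.17
position: [0.4937, 0.14, 0.0372]
tcp_rot: [[0.947, 0.32, 0.0], [0.32, -0.947, 0.0], [0.0, 0.0, -1.0]]
force: [0.1, -0.1, 3.9]
opening: 0.612
grasp_force: 30.0
```

Scaled: -0.01 m / 0.6 = -0.0167, -0.005 m / 0.6 = -0.0083.

Call:
play_rows([
  [[0,0,0,0,0,0],[0,0,0,0,0,0],[0,0,-0.0083,0,0,0],[0,0,-0.0167,0,0,0],[0,0,-0.0167,0,0,0]],
])

```text
time_s: 11.58
position: [0.4938, 0.14, 0.0473]
tcp_rot: [[0.947, 0.321, 0.001], [0.321, -0.947, -0.0], [0.001, 0.0, -1.0]]
force: [0.6, 0.1, -2.2]
opening: 0.612
grasp_force: 30.0
```

Scaled: -0.05 m / 0.6 = -0.0833, 0.0405 m / 0.6 = 0.0675, -55 degrees / 360 = -0.1528.

Call:
play_rows([
  [[-0.0083,0.0067,0,0,0,-0.0167],[-0.02,0.0167,0,0,0,-0.0361],[-0.0333,0.0267,0,0,0,-0.0556],[-0.0467,0.0367,0,0,0,-0.075],[-0.06,0.0483,0,0,0,-0.0944],[-0.0733,0.06,0,0,0,-0.1139],[-0.0833,0.0675,0,0,0,-0.1333],[-0.0833,0.0675,0,0,0,-0.1528]],
])

```text
time_s: 12.25
position: [0.4578, 0.0847, 0.0466]
tcp_rot: [[0.276, 0.961, -0.002], [0.961, -0.276, -0.0], [-0.001, -0.002, -1.0]]
force: [-0.1, 0.7, -1.3]
opening: 0.617
grasp_force: 30.0
```

Scaled: -31.9 degrees / 360 = -0.0886.

Call:
play_rows([
  [[0,0,0,0,0,-0.0194],[0,0,0,0,0,-0.0389],[0,0,0,0,0,-0.0583],[0,0,0,0,0,-0.0778],[0,0,0,0,0,-0.0886],[0,0,0,0,0,-0.0886],[0,0,0,0,0,-0.0886]],
])

```text
time_s: 12.83
position: [0.4592, 0.0856, 0.0468]
tcp_rot: [[-0.267, 0.964, -0.0], [0.964, 0.267, -0.0], [0.0, -0.0, -1.0]]
force: [-0.4, 0.5, -2.7]
opening: 0.612
grasp_force: 30.0
```

Run:
```python
from h import *
import pickle
s=bot.read_state();R=np.array(s["tcp_rot"]);P=np.array(s["position"]);p=np.load("tt.npy");print(P,R.round(4).tolist(),np.degrees(np.arctan2(R[1,1],R[0,1])))
th=p[2];T=np.array([[np.cos(th),-np.sin(th),0],[np.sin(th),np.cos(th),0],[0,0,1]]);print("TCP in tt",(T.T@(P-[p[0],p[1],0])).round(4), "ttx in tool",(R.T@T[:,0]).round(4))
for n in ("wrist","top","side"):
    c=cap(n); pickle.dump(c,open(n+"5.pkl","wb"))
    for t in ["battery_tray"]:
        r=finder.recognise(n,t); print(n,[(np.round(x["at"],3).tolist(),round(x["confidence"],2)) for x in r[:2]])
```

```text
[0.45921627 0.08557665 0.04675137] [[-0.267, 0.9637, -0.0], [0.9637, 0.267, -0.0], [0.0, -0.0, -1.0]] 15.48481014156946
TCP in tt [-1.01e-01  1.00e-04  4.68e-02] ttx in tool [-1.      0.0022 -0.    ]
wrist [([0.451, 0.11, 0.034], 0.89)]
top [([0.468, 0.026, 0.035], 0.49)]
side [([0.454, 0.112, 0.033], 0.64)]
```

Scaled: -0.05 m / 0.6 = -0.0833, -0.044 m / 0.6 = -0.0733.

Call:
play_rows([
  [[0,0,0.0083,0,0,0],[0,0,0.015,0,0,0],[-0.0167,0,0.015,0,0,0],[-0.0333,0,0.015,0,0,0],[-0.0467,0,0.015,0,0,0],[-0.06,0,0.015,0,0,0],[-0.0733,0,0.015,0,0,0],[-0.0833,0,0.015,0,0,0]],
])

```text
time_s: 13.8
position: [0.4731, 0.0362, 0.0378]
tcp_rot: [[-0.268, 0.963, 0.0], [0.963, 0.268, -0.0], [-0.0, 0.0, -1.0]]
force: [-0.0, -0.1, -2.2]
opening: 0.615
grasp_force: 30.0
```

Scaled: -0.036 m / 0.6 = -0.06, -0.03 m / 0.6 = -0.05.

Call:
play_rows([
  [[-0.01,0,0,0,0,0],[-0.02,0,0,0,0,0],[-0.03,0,0,0,0,0],[-0.04,0,0,0,0,0],[-0.05,0,0,0,0,0],[-0.06,0,0,0,0,0],[-0.06,0,0,0,0,0],[-0.06,0,0.0017,0,0,0]],
])

```text
time_s: 14.47
position: [0.4828, 0.0023, 0.0371]
tcp_rot: [[-0.268, 0.963, 0.001], [0.963, 0.268, -0.0], [-0.001, 0.001, -1.0]]
force: [-0.9, -2.2, 15.6]
opening: 0.616
grasp_force: 30.0
```

Scaled: 0.065 m / 0.6 = 0.1083, -0.045 m / 0.6 = -0.075.

Call:
play_rows([
  [[0,0,0,0,0,0],[0,0,0,0,0,0],[0,0,0,0,0,0],[0,0,-0.025,0,0,0],[0,0,-0.075,0,0,0],[0.0333,0,-0.0917,0,0,0],[0.075,0,-0.0917,0,0,0],[0.1083,0,-0.0917,0,0,0]],
], fingers=0.066)

```text
time_s: 15.13
position: [0.4648, 0.0663, 0.0928]
tcp_rot: [[-0.268, 0.963, 0.002], [0.963, 0.268, 0.0], [-0.0, 0.002, -1.0]]
force: [-0.1, 0.0, -0.6]
opening: 0.758
grasp_force: 0.0
```

Run:
```python
from h import *
import pickle
p=np.load("tt.npy")
s=bot.read_state();R=np.array(s["tcp_rot"]);P=np.array(s["position"]);print(P)
th=p[2];T=np.array([[np.cos(th),-np.sin(th),0],[np.sin(th),np.cos(th),0],[0,0,1]]);print("TCP in tt",(T.T@(P-[p[0],p[1],0])).round(4))
# tray position from side / top views, by orange silhouette of plate+tab
o=[(-68,-60,45,1,34),(-93,-67,6,6,42)]
t0=[*tw(p,[.001,0,0])[0][:2],p[2],0]
for n in("side","top","wrist"):
    c=cap(n); hsv=cv2.cvtColor(c["frame"],cv2.COLOR_RGB2HSV); m=cv2.inRange(hsv,(4,110,90),(20,255,255))
    u=proj(c,tw(t0,[-.07,0,.03]))[0]; m2=np.zeros_like(m); x,y=u.astype(int); r=16 if n!="wrist" else 60; m2[max(y-r,0):y+r,max(x-r,0):x+r]=m[max(y-r,0):y+r,max(x-r,0):x+r]
    s_=sil(c,t0,o); yy,xx=np.mgrid[:384,:512]
    if m2.sum() and s_.sum(): 
        a=[np.array([(w*xx).sum(),(w*yy).sum()])/w.sum() for w in (m2.astype(float),s_)]; print(n,u.round(),a[0].round(1),a[1].round(1),(m2>0).sum(),s_.sum().round(), "shift tt",(T.T@(atz(c,*a[0],.03)-atz(c,*a[1],.03))).round(4))
```

```text
[0.46480317 0.06633593 0.09277399]
TCP in tt [-0.081   0.0003  0.0928]
side [278. 227.] [277.4 229.2] [277.1 229.8] 194 277.0 shift tt [ 0.0026 -0.002  -0.    ]
wrist [261. 221.] [260.1 223.8] [261.  219.9] 2000 2769.0 shift tt [ 0.0034 -0.0007  0.    ]
```

Scaled: 0.06 m / 0.6 = 0.1, 0.045 m / 0.6 = 0.075.

Call:
play_rows([
  [[-0.0033,0,0,0,0,0],[-0.0033,0,0,0,0,0],[-0.0033,0,0,0,0,0],[-0.0033,0,0.025,0,0,0],[-0.0033,0,0.05,0,0,0],[-0.0033,0,0.075,0,0,0],[-0.0033,0,0.1,0,0,0],[-0.0033,0,0.1,0,0,0]],
], fingers=0.045)

```text
time_s: 15.95
position: [0.4644, 0.0627, 0.0297]
tcp_rot: [[-0.267, 0.964, -0.004], [0.964, 0.267, 0.0], [0.001, -0.004, -1.0]]
force: [0.1, -0.4, 0.7]
opening: 0.518
grasp_force: 0.0
```

Call:
play_rows([
  [[0,0,0,0,0,0],[0,0,0,0,0,0],[0,0,0,0,0,0],[0,0,0,0,0,0],[0,0,0,0,0,0],[0,0,0,0,0,0],[0,0,0,0,0,0],[0,0,0,0,0,0]],
], fingers=0.005)

```text
time_s: 16.62
position: [0.4657, 0.0634, 0.0323]
tcp_rot: [[-0.269, 0.963, 0.001], [0.963, 0.269, -0.0], [-0.0, 0.001, -1.0]]
force: [0.7, 1.0, 3.8]
opening: 0.135
grasp_force: 30.0
```

Scaled: -0.051 m / 0.6 = -0.085, -0.047 m / 0.6 = -0.0783.

Call:
play_rows([
  [[-0.01,0,0,0,0,0],[-0.0217,0,0,0,0,0],[-0.0333,0,0,0,0,0],[-0.045,0,0,0,0,0],[-0.0567,0,0,0,0,0],[-0.0683,0,0,0,0,0],[-0.0783,0,0,0,0,0],[-0.085,0,0,0,0,0]],
])

```text
time_s: 17.28
position: [0.4782, 0.0148, 0.0323]
tcp_rot: [[-0.268, 0.963, -0.002], [0.963, 0.268, 0.001], [0.002, -0.001, -1.0]]
force: [-1.3, 5.7, 6.9]
opening: 0.136
grasp_force: 30.0
```

Scaled: -0.005 m / 0.6 = -0.0083, -0.002 m / 0.6 = -0.0033.

Call:
play_rows([
  [[-0.0017,0,0,0,0,0],[-0.0033,0,0,0,0,0],[-0.005,0,0,0,0,0],[-0.0067,0,0,0,0,0],[-0.0083,0,0,0,0,0]],
])

```text
time_s: 17.7
position: [0.4793, 0.0105, 0.0323]
tcp_rot: [[-0.269, 0.963, -0.002], [0.963, 0.269, 0.001], [0.002, -0.001, -1.0]]
force: [-2.0, 6.4, 7.5]
opening: 0.137
grasp_force: 30.0
```

Scaled: -0.003 m / 0.6 = -0.005, -0.002 m / 0.6 = -0.0033.

Call:
play_rows([
  [[-0.0017,0,0,0,0,0],[-0.0033,0,0,0,0,0],[-0.005,0,0,0,0,0],[-0.005,0,0,0,0,0]],
])

```text
time_s: 18.03
position: [0.4799, 0.008, 0.0323]
tcp_rot: [[-0.268, 0.963, -0.002], [0.963, 0.268, 0.002], [0.003, -0.002, -1.0]]
force: [-1.2, 7.6, 7.2]
opening: 0.134
grasp_force: 30.0
```

Scaled: -0.002 m / 0.6 = -0.0033, -0.001 m / 0.6 = -0.0017.

Call:
play_rows([
  [[-0.0017,0,0,0,0,0],[-0.0033,0,0,0,0,0],[-0.0033,0,0,0,0,0]],
])

```text
time_s: 18.28
position: [0.4799, 0.0078, 0.0323]
tcp_rot: [[-0.267, 0.964, -0.003], [0.964, 0.267, 0.004], [0.005, -0.002, -1.0]]
force: [-0.1, 16.8, 8.0]
opening: 0.136
grasp_force: 30.0
```

Scaled: -0.002 m / 0.6 = -0.0033, -0.001 m / 0.6 = -0.0017.

Call:
play_rows([
  [[-0.0017,0,0,0,0,0],[-0.0033,0,0,0,0,0],[-0.0033,0,0,0,0,0]],
])

```text
time_s: 18.53
position: [0.4799, 0.0076, 0.0323]
tcp_rot: [[-0.266, 0.964, -0.004], [0.964, 0.266, 0.006], [0.007, -0.002, -1.0]]
force: [0.1, 24.8, 9.9]
opening: 0.14
grasp_force: 30.0
```

Run:
```python
from h import *
import pickle
p=np.load("tt.npy"); s=bot.read_state();R=np.array(s["tcp_rot"]);P=np.array(s["position"]);th=p[2];T=np.array([[np.cos(th),-np.sin(th),0],[np.sin(th),np.cos(th),0],[0,0,1]]);print("TCP in tt",(T.T@(P-[p[0],p[1],0])).round(4),s["force"])
c=cap("side"); cv2.imwrite("pics/s6.png",cv2.resize(cv2.cvtColor(c["frame"],4)[190:260,220:310],None,fx=8,fy=8,interpolation=cv2.INTER_CUBIC))
```

```text
TCP in tt [-0.0204 -0.001   0.0323] [ 0.07326126 24.78320931  9.91030399]
```

View pics/s6.png

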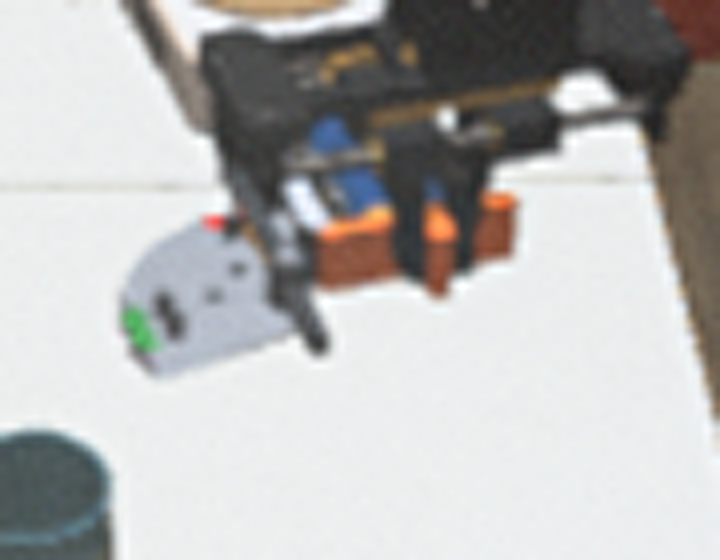

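The side crop shows the orange plate tight at the bay mouth, spanning (318–515, 200–290), and the dog at (318,340) is free. With the TCP at turntable x −20 and the force rising, the tray is home. I'll release it and go to the knob.

Scaled: 0.003 m / 0.6 = 0.005.

Call:
play_rows([
  [[0.005,0,0,0,0,0],[0.005,0,0,0,0,0]],
])

```text
time_s: 18.75
position: [0.4799, 0.0079, 0.0323]
tcp_rot: [[-0.269, 0.963, -0.003], [0.963, 0.269, 0.002], [0.003, -0.002, -1.0]]
force: [-1.6, 10.1, 7.2]
opening: 0.131
grasp_force: 30.0
```

Scaled: -0.08 m / 0.6 = -0.1333, -0.06 m / 0.6 = -0.1.

Call:
play_rows([
  [[0,0,0,0,0,0],[0,0,0,0,0,0],[0,0,0,0,0,0],[0,0,0,0,0,0],[0,0,0,0,0,0],[0,0,-0.0417,0,0,0],[0,0,-0.1,0,0,0],[0,0,-0.1333,0,0,0]],
], fingers=0.045)

```text
time_s: 19.42
position: [0.4822, 0.0052, 0.1134]
tcp_rot: [[-0.269, 0.963, 0.001], [0.963, 0.269, -0.001], [-0.001, 0.001, -1.0]]
force: [0.3, 0.0, -0.2]
opening: 0.508
grasp_force: 0.0
```

Run:
```python
from h import *
import pickle
p=np.load("tt.npy"); s=bot.read_state();R=np.array(s["tcp_rot"]);P=np.array(s["position"])
t0=[*tw(p,[.060,0,0])[0][:2],p[2],0]; th=p[2];T=np.array([[np.cos(th),-np.sin(th),0],[np.sin(th),np.cos(th),0],[0,0,1]])
o=[(-68,-60,45,1,34),(-93,-67,6,6,42)]
for n in("side","wrist"):
    c=cap(n); hsv=cv2.cvtColor(c["frame"],cv2.COLOR_RGB2HSV); m=cv2.inRange(hsv,(4,110,90),(20,255,255))
    x,y=proj(c,tw(t0,[-.07,0,.03]))[0].astype(int); m2=np.zeros_like(m); r=16 if n!="wrist" else 60; sl=np.s_[max(y-r,0):y+r,max(x-r,0):x+r]; m2[sl]=m[sl]
    s_=sil(c,t0,o); yy,xx=np.mgrid[:384,:512]
    a=[np.array([(w*xx).sum(),(w*yy).sum()])/max(w.sum(),1) for w in (m2.astype(float),s_)]; print(n,a[0].round(1),a[1].round(1),(m2>0).sum(),s_.sum().round(),"shift tt",(T.T@(atz(c,*a[0],.03)-atz(c,*a[1],.03))).round(4))
print(P,R[:,1].round(4)); k=tw(p,[.06,.062,.052])[0]; print("knob",k,"shift",(R.T@(k-P)).round(4))
```

```text
side [271.5 219.4] [270.8 219.8] 188 260.0 shift tt [ 0.0012 -0.003   0.    ]
wrist [257.1 204.8] [256.  202.7] 1459 2155.0 shift tt [0.0021 0.0011 0.    ]
[0.48219232 0.00519335 0.11336058] [0.9631 0.269  0.0012]
knob [ 0.56219454 -0.05286941  0.052     ] shift [-0.0774  0.0614  0.0615]
```

Scaled: -0.0775 m / 0.6 = -0.1292, 0.0615 m / 0.6 = 0.1025.

Call:
play_rows([
  [[-0.0417,0.0333,0,0,0,0],[-0.0833,0.0667,0,0,0,0],[-0.1292,0.1025,0,0,0,0],[-0.1292,0.1025,0,0,0,0],[-0.1292,0.1025,0.0333,0,0,0],[-0.1292,0.1025,0.0667,0,0,0],[-0.1292,0.1025,0.1025,0,0,0],[-0.1292,0.1025,0.1025,0,0,0]],
])

```text
time_s: 20.18
position: [0.5583, -0.052, 0.0457]
tcp_rot: [[-0.268, 0.963, -0.009], [0.963, 0.268, 0.002], [0.005, -0.008, -1.0]]
force: [-0.6, -0.1, 0.3]
opening: 0.515
grasp_force: 0.0
```

Call:
play_rows([
  [[0,0,0,0,0,0],[0,0,0,0,0,0],[0,0,0,0,0,0],[0,0,0,0,0,0],[0,0,0,0,0,0],[0,0,0,0,0,0],[0,0,0,0,0,0],[0,0,0,0,0,0]],
], fingers=0.012)

```text
time_s: 20.85
position: [0.5623, -0.0526, 0.0512]
tcp_rot: [[-0.269, 0.963, 0.002], [0.963, 0.269, -0.001], [-0.001, 0.002, -1.0]]
force: [-1.0, 0.7, 4.0]
opening: 0.172
grasp_force: 30.0
```

Scaled: 0.0607 m / 0.6 = 0.1012, 0.0557 m / 0.6 = 0.0928, -54 degrees / 360 = -0.15.

Call:
play_rows([
  [[0.0007,0.013,0,0,0,-0.0167],[0.0032,0.0282,0,0,0,-0.0361],[0.0075,0.0428,0,0,0,-0.0556],[0.0137,0.0567,0,0,0,-0.075],[0.0213,0.0698,0,0,0,-0.0944],[0.0307,0.082,0,0,0,-0.1139],[0.0413,0.0928,0,0,0,-0.1333],[0.0515,0.1012,0,0,0,-0.15]],
])

```text
time_s: 21.52
position: [0.6133, -0.0064, 0.0512]
tcp_rot: [[-0.939, 0.343, 0.003], [0.343, 0.939, -0.001], [-0.003, 0.0, -1.0]]
force: [-0.0, -0.2, 4.2]
opening: 0.172
grasp_force: 30.0
```

Scaled: 0.0441 m / 0.6 = 0.0735, 0.0408 m / 0.6 = 0.068, -36 degrees / 360 = -0.1.

Call:
play_rows([
  [[0.001,0.0152,0,0,0,-0.0194],[0.0037,0.0302,0,0,0,-0.0389],[0.0083,0.0448,0,0,0,-0.0583],[0.0147,0.0587,0,0,0,-0.0778],[0.0202,0.068,0,0,0,-0.0917],[0.0238,0.0735,0,0,0,-0.1],[0.0238,0.0735,0,0,0,-0.1],[0.0238,0.0735,0,0,0,-0.1]],
])

```text
time_s: 22.18
position: [0.6155, 0.0402, 0.0512]
tcp_rot: [[-0.964, -0.267, 0.004], [-0.267, 0.964, 0.0], [-0.004, -0.001, -1.0]]
force: [2.3, 0.9, 3.5]
opening: 0.173
grasp_force: 30.0
```

Scaled: -0.11 m / 0.6 = -0.1833, -0.07 m / 0.6 = -0.1167.

Call:
play_rows([
  [[0,0,0,0,0,0],[0,0,0,0,0,0],[0,0,0,0,0,0],[0,0,0,0,0,0],[0,0,0,0,0,0],[0,0,-0.05,0,0,0],[0,0,-0.1167,0,0,0],[0,0,-0.1833,0,0,0]],
], fingers=0.045)

```text
time_s: 22.85
position: [0.6121, 0.0399, 0.1597]
tcp_rot: [[-0.963, -0.268, -0.005], [-0.268, 0.963, 0.0], [0.005, 0.002, -1.0]]
force: [1.1, -0.9, 0.9]
opening: 0.513
grasp_force: 0.0
```

Scaled: -0.03 m / 0.6 = -0.05.

Call:
play_rows([
  [[0,0,-0.05,0,0,0],[0,0,-0.05,0,0,0],[0,0,-0.05,0,0,0],[0,0,-0.05,0,0,0]],
])

```text
time_s: 23.18
position: [0.6127, 0.0399, 0.1896]
tcp_rot: [[-0.963, -0.269, -0.002], [-0.269, 0.963, 0.0], [0.002, 0.001, -1.0]]
force: [-0.9, 1.2, -0.6]
opening: 0.515
grasp_force: 0.0
```

Run:
```python
from h import *
p=np.load("tt.npy")
c=cap("wrist"); d=c["frame"].copy()
for k in ([-.015,.137,.062],[-.015,.017,.022],[-.015,.062,.03]): cv2.circle(d,tuple(proj(c,tw(p,k))[0].astype(int).tolist()),1,(0,255,255),-1)
cn=cv2.findContours((sil(c,[*tw(p,[.06,0,0])[0][:2],p[2],0])>.5).astype('uint8'),0,2)[0]; cv2.drawContours(d,cn,-1,(0,255,0),1)
cv2.imwrite("pics/w7.png",cv2.resize(cv2.cvtColor(d,4)[0:250,100:400],None,fx=2.4,fy=2.4,interpolation=cv2.INTER_CUBIC))
print(bot.read_state()["position"],bot.read_state()["force"])
```

```text
[0.61231548 0.03999227 0.18878408] [ 0.20637147 -0.08275809 -0.44295573]
```

View pics/w7.png

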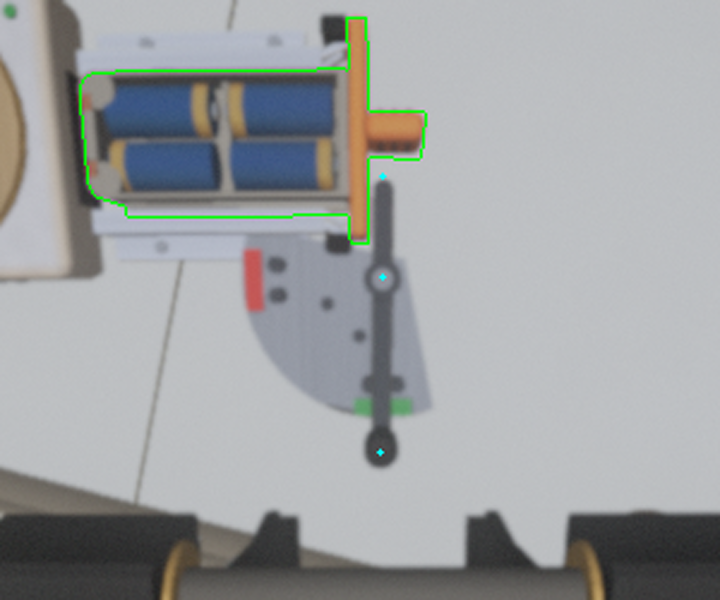

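The last view shows the plate at (358,130) flush on the bumpers. The dog at (383,200) is behind it, the arm is over the green mark at (383,405), and the gripper is clear. Handing in.

```bash
python3 -c "
from rig import bot
print(bot.hand_in())"
```

```text
the job is handed in; nothing more can be done
None
```

I handed the job in at about 23 s: the final picture shows the tray turned end for end and home against the bumpers, and the lock lever in the green notch with its dog behind the plate. The hand-in returned no verdict, and I did not re-measure the mug or other stock afterwards.

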